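Hold the check-weight drawer's cover open

TASK

Pull the low cabinet's drawer out to its stop, then lift the hinged cover on that drawer by its handle and hold it open at 50 degrees from lying shut, give or take five, so that a colleague can pick out the check weights; the drawer has to stay fully out. The cover falls shut if let go, so finish while still holding it steady at that angle with the fingers. Leave everything else on the bench and on the cabinet where it is.

Things in the scene. Friction and masses are not known exactly. Their poses are not given: they have to be found in the camera images.
- cabinet_front (a point): low grey bench cabinet, 260 mm deep (x), 260 mm wide (y), 134 mm high, fixed on the bench, with one drawer; this point is the middle of its front face's lower edge, its axes are the cabinet's. Its front is its -x side, towards the robot; the drawer comes out along its own -x. The place and the yaw vary.
- drawer (a joint): how far the drawer is out, in m: 0 shut, 0.15 at its stop; it may start up to 0.04 out. It resists moving with about 4 N of friction plus 8 N per m/s, and stays where it is left, but a push of more than about 4 N slides it back in.
- drawer_handle (a point): middle of the drawer's bar handle: round steel bar 11 mm thick, 110 mm long along the cabinet's y, 92 mm above the bench, 42 mm before the drawer's front panel (free gap 36 mm), a post 47 mm either side of the middle. Drawer shut, it lies 57 mm before cabinet_front along the cabinet's -x. Panel 15 thick, its top edge 112 mm above the bench.
- cover (a joint): opening of the flat cover lying on the drawer, rad: 0 shut, 0.873 = 50 degrees, limit 1.7. Its weight (about 0.25 kg) and a light spring close it with 0.1 to 0.3 Nm. Under the cabinet's top until the drawer is out. 135 mm (x) by 214 (y), 6 thick, top 64 mm above the bench when shut; hinged (line along y, 58 mm above the bench) at its edge away from the robot; the other edge rises.
- cover_handle (a point): middle of the cover's bar handle: round bar 11 mm thick, 90 mm long along y, posts 38 mm either side. In the cover's frame 95 mm from the hinge line along -x (to the robot when shut) and 36 mm along +z; shut: 94 mm above the bench, 30 over the cover, 105 behind drawer_handle. The bar can turn between the fingers: the gripper may keep pointing down.
- pail: white lidded plastic pail, 120 mm across, 124 mm high, standing beside the cabinet or its drawer; leave it alone; origin at the centre of its underside.
- tool_pot: open grey pot of thin spatulas, 84 mm across, 100 mm high (its tools reach 145 mm), standing beside the cabinet or its drawer; leave it alone; origin at the centre of its underside.
- bottle: amber bottle, 68 mm across, 150 mm high, standing beside the cabinet or its drawer; leave it alone; origin at the centre of its underside.
- black_cup: black cup, 68 mm across, 70 mm high, standing on the middle of the cabinet's top; leave it alone; origin at the centre of its underside.
- dish: white bowl, 90 mm across, 30 mm high, standing on the middle of the cabinet's top; leave it alone; origin at the centre of its underside.
- specimen: concrete test cylinder, 50 mm across, 50 mm high, standing to the left of the drawer; leave it alone; origin at the centre of its underside.

How it is judged:
By the outcome, as a careful person would: the job done as asked, in the order asked, and still so for the second after the job is handed in, while the arm keeps its last pose, push and grip.
It also fails if it takes over 54 s, if anything falls off the work surface, if the arm or the gripper's body presses on something with over 40 N, if the wrist force passes 120 N, or if a joint passes its speed limit or range.

ROBOT

A 6-joint arm with a two-finger parallel gripper is mounted at the origin on the work surface. World frame = base frame: x ahead of the robot, y to its left, z up, the work surface at z = 0. Lengths are in m, angles in degrees, forces in N, time in s.
With the tool pointing down it reaches from about 0.325 to 0.85 m from the base axis. Payload 15.5 kg.
Tool frame: the origin (TCP) lies at the very end of the fingers, on their centre line; the grasp point (between the pads) lies arm.grip_depth behind it (arm.grip_depth is the distance from the TCP to the grasp point, in m); z points along the fingers, y is the line along which they close (so a half turn about z gives the same grasp; the last joint's range is limited). The gripper opens to 91 mm and grips with 3 to 60 N. Pads are 32 mm wide; open, the fingers measure 118 mm over their backs; the gripper's body (76 mm by 178 mm) begins 60 mm behind the grasp point.
Start: joints at [-79.326, 28.281, 77.091, -0, 74.628, -5.472], TCP at [0.174, -0.6, 0.214] pointing down, gripper open.
Joint ranges: [-166.48, 166.48], [-47.26, 123.95], [12.59, 153.08], [-70.14, 250.14], [6.76, 159.57], [-176.63, 176.63]. Speed limits (degrees/s): [108.29, 108.29, 147.25, 172.46, 172.46, 172.46].

INTERFACE

Orientations are given as a 3x3 rotation matrix whose columns are the frame's x, y, z axes.
In Python, from rig import arm gives the robot as it stands. Calls block until the motion is done:
- arm.move_to(position, orientation): joint-space move of the TCP to a pose.
- arm.move_l(position, orientation=None, feed=0.15): straight line of the TCP; orientation=None keeps the orientation; feed is the mean speed in m/s.
- arm.move_joints(angles): joint-space move.
- arm.grip(opening): finger opening in m; the grip force is fixed at half the most; returns when the fingers have stopped.
- arm.sleep(seconds).
- arm.solve_ik(position, orientation): joint angles nearest the present ones, or None.
- arm.snapshot(name): name is "scene" or "side" or "wrist"; returns the picture (400x640x3 uint8, red, green, blue); there is no depth.
- arm.get_calibration(name): a dict with "intrinsics" (3x3 intrinsics, pixels), "cam_to_world" (4x4, takes a point from camera to world coordinates). Camera axes: x right, y down, z forward; pixel columns grow to the right and rows downward; lengths in m; the calibration is good to about 2 mm. The wrist camera is an equidistant fisheye: a pixel r from the principal point sees the ray r / f radians off the axis. A picture is of the moment at which its call begins: read the wrist's pose just before it. get_calibration takes no time and is no camera call; for the wrist camera it gives the pose at the moment of the call.
A pose or a line that the arm cannot do raises arm.Unreachable and nothing moves.
- arm.sign_off(): hands the job in; it is judged then, once.
Readings, each from a call of its own:
- arm.current_t(): time.
- arm.current_joint_positions(): joint angles.
- arm.current_dq(): joint speeds.
- arm.current_tau(): joint torques, N m.
- arm.current_ee_pos(): TCP position.
- arm.current_tool_rot(): TCP orientation.
- arm.current_force(): force on the tool from outside, world axes, zero at the start.
- arm.current_torque(): the same for the moment, N m.
- arm.current_width(): finger opening in m.
- arm.current_grasp_force(): force on a finger pad.
Only numpy, scipy, OpenCV 4.12 (cv2) and the standard library are available. Lean on these libraries where they do the work, as an engineer would, in place of code of your own. Each camera call takes 0.05 s, during which the arm holds its last target. There are 200 camera calls.

## Working session

There is one attempt and no reset: what is moved stays moved. The work goes in short steps, each a Python script; the robot and the scene stay as the last script left them, time stands still between calls to the robot, and variables do not carry over. Pictures are saved under pics/ and viewed, at most 10 in all, crops included, and the job is handed in when it is done.

```bash
ls; mkdir -p pics; python3 - <<'E'
from rig import arm
import cv2,numpy as np
for n in("scene","side"):
    cv2.imwrite(f"pics/{n}0.png",cv2.resize(arm.snapshot(n)[:,:,::-1],(800,500),interpolation=cv2.INTER_CUBIC))
    c=arm.get_calibration(n);print(n,np.round(c["intrinsics"],1).tolist(),np.round(c["cam_to_world"],3).tolist())
print(arm.grip_depth,arm.current_t())
E
```

```text
pics
scene [[395.2, 0.0, 318.5], [0.0, 395.2, 199.4], [0.0, 0.0, 1.0]] [[0.07, 0.822, -0.565, 1.098], [0.997, -0.051, 0.049, -0.045], [0.011, -0.567, -0.824, 0.786], [0.0, 0.0, 0.0, 1.0]]
side [[399.1, 0.0, 317.8], [0.0, 399.1, 204.2], [0.0, 0.0, 1.0]] [[0.973, -0.174, 0.154, 0.524], [-0.232, -0.689, 0.686, -0.508], [-0.013, -0.703, -0.711, 0.674], [0.0, 0.0, 0.0, 1.0]]
0.0188 0.1
```

View pics/scene0.png

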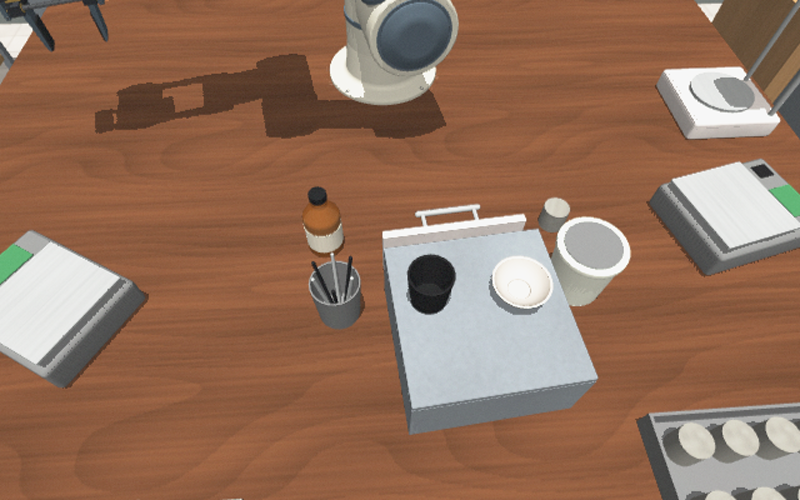

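View pics/side0.png

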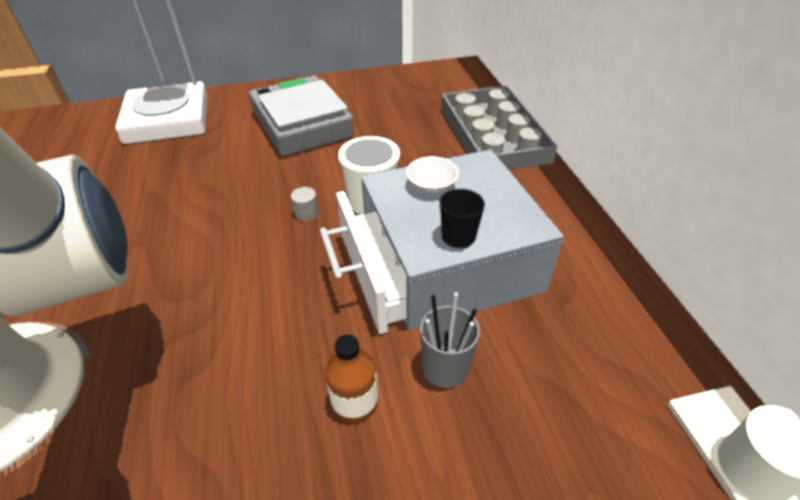

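The drawer is slightly out. In the scene view, the handle bar runs (416,214)–(480,208) and the cabinet top corners are (385,243), (540,230), (597,379) and (411,408). In the side view, the bar runs (323,231)–(339,275). The bottle and pot stand to the right (-y), and the specimen and pail to the left.

```bash
cat > h.py <<'E'
from rig import arm
import cv2,numpy as np
def hit(n,u,v,z):
    c=arm.get_calibration(n);K=np.array(c["intrinsics"]);T=np.array(c["cam_to_world"])
    d=T[:3,:3]@np.linalg.inv(K)@[u/1.25,v/1.25,1];o=T[:3,3]
    return (o+d*(z-o[2])/d[2])[:2]
def proj(n,P):
    c=arm.get_calibration(n);K=np.array(c["intrinsics"]);T=np.array(c["cam_to_world"])
    p=K@(T[:3,:3].T@(np.array(P)-T[:3,3]));return p[:2]/p[2]*1.25
E
python3 - <<'E'
from h import *
from scipy.optimize import least_squares
obs=[("scene",(385,243),'fr'),("scene",(540,230),'fl'),("scene",(597,379),'bl'),("scene",(411,408),'br'),
("side",(362,178),'fl'),("side",(490,152),'bl'),("side",(562,238),'br'),("side",(407,270),'fr'),
("scene",(416,214),'hr'),("scene",(480,208),'hl'),("side",(323,231),'hl'),("side",(339,275),'hr')]
def L(k,d):
    return {'fr':(0,-.13,.134),'fl':(0,.13,.134),'bl':(.26,.13,.134),'br':(.26,-.13,.134),'hr':(-.057-d,-.055,.092),'hl':(-.057-d,.055,.092)}[k]
def W(p,l):
    c,s=np.cos(p[2]),np.sin(p[2]);return [p[0]+c*l[0]-s*l[1],p[1]+s*l[0]+c*l[1],l[2]]
f=lambda p:np.concatenate([proj(n,W(p,L(k,p[3])))-uv for n,uv,k in obs])
r=least_squares(f,[.6,0,0,.03],loss='soft_l1');print(r.x,np.degrees(r.x[2]));print(f(r.x).round(1).reshape(-1,2).tolist())
for k in('hl','hr'):
    print(k,W(r.x,L(k,r.x[3])))
c,s=np.cos(r.x[2]),np.sin(r.x[2])
for nm,n,u,v,z in [("bottle","scene",325,250,0),("bottletop","scene",317,190,.15),("bottletop","side",347,343,.15),("pot","side",449,325,.1),("spec","scene",556,207,.05),("spec","side",304,194,.05),("pail","side",369,153,.124),("pail","scene",594,244,.124)]:
    w=hit(n,u,v,z);d=w-r.x[:2];print(nm,n,w.round(3),"cab",np.round([c*d[0]+s*d[1],-s*d[0]+c*d[1]],3))
E
```

```text
[0.63393836 0.09953986 0.08132966 0.0326338 ] 4.659846196010512
[[-1.6, 3.7], [-1.1, -1.7], [0.9, 0.3], [-1.1, -0.5], [-1.7, -2.9], [0.9, -3.4], [1.0, -1.9], [-0.4, 5.4], [2.5, 0.5], [-1.9, -0.2], [0.2, -1.6], [-1.1, -1.4]]
hl [np.float64(0.5401326318950284), np.float64(0.14707620994737122), 0.092]
hr [np.float64(0.5490690350907528), np.float64(0.03743980769919706), 0.092]
bottle scene [ 0.552 -0.139] cab [-0.101 -0.232]
bottletop scene [ 0.531 -0.137] cab [-0.121 -0.227]
bottletop side [ 0.54  -0.138] cab [-0.113 -0.229]
pot side [ 0.687 -0.107] cab [ 0.036 -0.21 ]
spec scene [0.514 0.31 ] cab [-0.103  0.219]
spec side [0.517 0.309] cab [-0.099  0.218]
pail side [0.655 0.309] cab [0.038 0.208]
pail scene [0.654 0.317] cab [0.037 0.215]
```

```bash
cat >> h.py <<'E'
yaw=0.0813;ex=np.array([np.cos(yaw),np.sin(yaw),0]);ey=np.array([-ex[1],ex[0],0]);Z=np.array([0,0,1.])
R0=np.column_stack([ey,ex,-Z]); R1=np.column_stack([-ey,-ex,-Z])
def st(m=""):
    F=np.array(arm.current_force());print(m,round(arm.current_t(),2),np.round(arm.current_ee_pos(),4),"Fcab",np.round([F@ex,F@ey,F[2]],1),"w",round(arm.current_width(),4),"g",round(arm.current_grasp_force(),1),flush=True)
E
python3 - <<'E'
from h import *
H=np.array([.5446,.0923,0])
q0=np.array(arm.current_joint_positions())
S=[(abs(np.array(q)-q0).max(),i) for i,R in enumerate((R0,R1)) if (q:=arm.solve_ik(H+.25*Z,R)) is not None]
print(S);R=(R0,R1)[min(S)[1]]
arm.move_to(H+.25*Z,R);st("hover")
cv2.imwrite("pics/w1.png",cv2.resize(arm.snapshot("wrist")[:,:,::-1],(800,500)))
arm.grip(.036)
st("open")
E
```

```text
[(np.float64(82.75076569049305), 0)]
hover 2.88 [0.5448 0.0916 0.25  ] Fcab [ 0.  -0.2  0.3] w 0.091 g 0.0
open 3.88 [0.5446 0.0923 0.25  ] Fcab [-0.7 -0.1 -0.6] w 0.0361 g 0.0
```

View pics/w1.png

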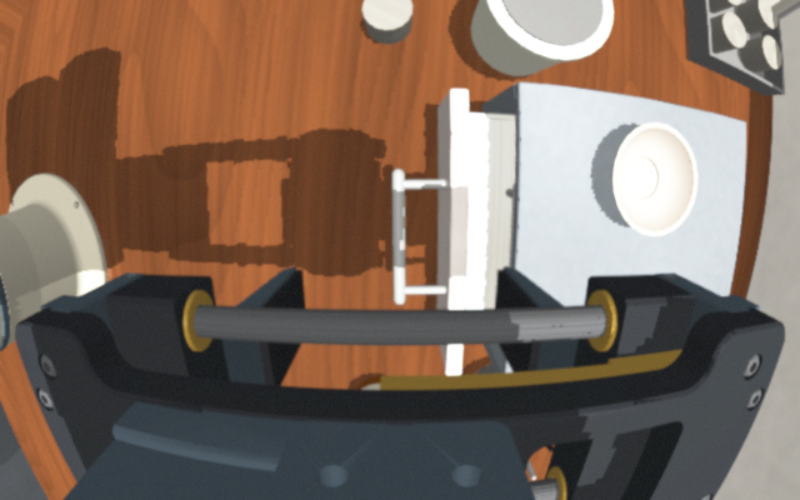

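The wrist view shows the bar upright at column 399, parallel to the fingers and midway between them (about 300 and 500). I'll descend, grip and pull.

```bash
python3 - <<'E'
from h import *
H=np.array([.5446,.0923,0])
arm.move_l(H+.074*Z,feed=.12);st("down")
arm.grip(0.0);st("grip")
p=np.array(arm.current_ee_pos())
arm.move_l(p-ex*.108,feed=.09);st("pull")
for i in range(10):
    F=np.array(arm.current_force())@ex
    if abs(F)>14: break
    p2=np.array(arm.current_ee_pos()); 
    tgt=p-ex*(.108+.004*(i+1)); arm.move_l(tgt,feed=.03); st("step")
E
```

```text
down 5.49 [0.545  0.0923 0.0746] Fcab [-0.3 -0.5  0.2] w 0.0361 g 0.0
grip 6.01 [0.5445 0.0923 0.0741] Fcab [-2.1  0.3  4.2] w 0.0104 g 30.0
pull 7.36 [0.4368 0.0826 0.0741] Fcab [ -0.6 -13.9   0.1] w 0.01 g 30.0
step 7.64 [0.4331 0.0823 0.0741] Fcab [ -0.3 -14.9  -0.1] w 0.0103 g 30.0
step 7.92 [0.4291 0.0819 0.0741] Fcab [  0.3 -15.7  -0.1] w 0.0101 g 30.0
step 8.21 [0.429  0.0819 0.0743] Fcab [ 20.2 -12.3 -23.5] w 0.0102 g 30.0
```

```bash
python3 - <<'E'
from h import *
p=np.array(arm.current_ee_pos()); arm.move_l(p+0*Z,feed=.03);st("relax")
H2=np.array(arm.current_ee_pos());print(repr(H2))
arm.grip(.036);st("rel")
arm.move_l([H2[0],H2[1],.17],feed=.15)
C=H2+.105*ex
arm.move_l([C[0],C[1],.19],feed=.12);st("hover")
arm.sleep(.2)
cv2.imwrite("pics/w2.png",cv2.resize(arm.snapshot("wrist")[:,:,::-1],(800,500)))
cv2.imwrite("pics/s2.png",cv2.resize(arm.snapshot("side")[:,:,::-1],(800,500)))
E
```

```text
relax 8.5 [0.4293 0.0818 0.0742] Fcab [ 3.8 -2.2 -8.3] w 0.0103 g 30.0
array([0.42929319, 0.08182286, 0.07417541])
rel 9.08 [0.4289 0.0819 0.0743] Fcab [ 0.2  0.1 -0. ] w 0.036 g 0.0
hover 10.92 [0.5332 0.0903 0.1897] Fcab [-0.2 -0.  -0.1] w 0.036 g 0.0
```

View pics/w2.png

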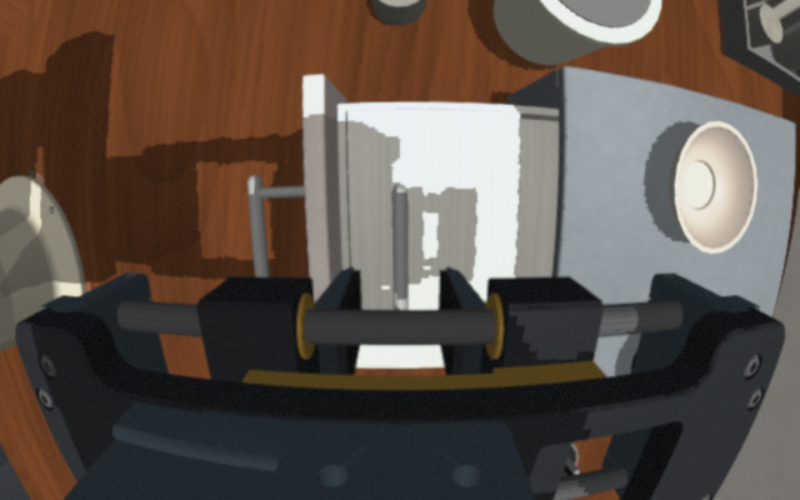

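View pics/s2.png

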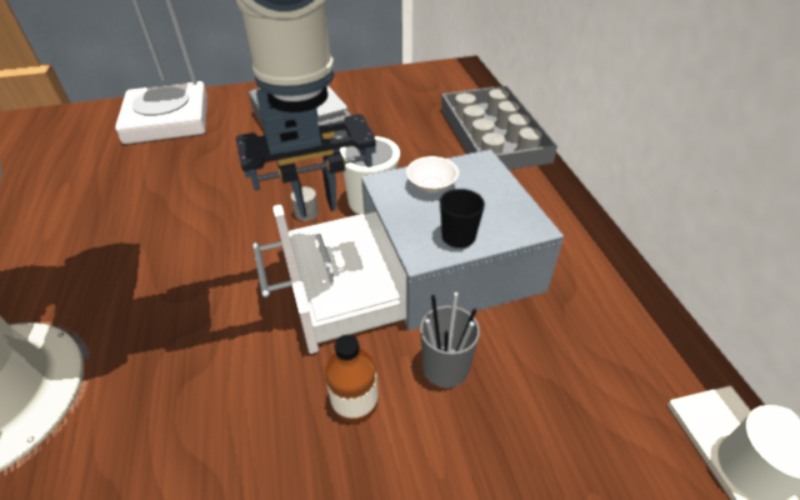

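The bar is at column 400, centred between the fingers, and the drawer is fully out with nothing else disturbed. Next I'll grip the cover handle and open it along the arc, keeping a light outward tension so the drawer stays against its stop.

```bash
python3 - <<'E'
from h import *
C=np.array([.4291,.0819,0])+.105*ex
arm.move_l([C[0],C[1],.080],feed=.1);st("down")
arm.grip(0.0);st("grip")
G=np.array(arm.current_ee_pos())
print("dx",(G-C)@ex)
r=np.hypot(.095,.036);p0=np.arctan2(36,95)
rad=lambda ph:-np.cos(ph)*ex+np.sin(ph)*Z
hinge=C+.080*Z-r*rad(p0)   # hinge in TCP terms
off=0.
for d in np.arange(5,51,5):
    ph=p0+np.radians(d)
    T=-np.array(arm.current_force())@rad(ph)
    if abs(T)>45: print("stop",T);break
    off=np.clip(off+(10-T)*.00012,-.006,.006)
    arm.move_l(hinge+(r+off)*rad(ph),feed=.03)
    v=np.array(arm.current_ee_pos())-hinge
    st(f"{d} T{T:.1f} off{off*1e3:.1f} th{np.degrees(np.arctan2(v[2],-v@ex)-p0):.1f}")
print(repr(hinge))
cv2.imwrite("pics/s3.png",cv2.resize(arm.snapshot("side")[:,:,::-1],(800,500)))
E
```

```text
down 12.47 [0.5341 0.0904 0.0805] Fcab [ 1.  -0.  -0.1] w 0.0359 g 0.0
grip 12.98 [0.5337 0.0904 0.0801] Fcab [-0.6  0.1  0.9] w 0.0104 g 30.0
dx -3.218977291047109e-05
5 T-0.9 off1.3 th5.4 13.43 [0.537  0.0907 0.089 ] Fcab [ 6.  -0.1 -6.4] w 0.0103 g 30.0
10 T8.4 off1.5 th10.3 13.88 [0.5409 0.0911 0.0969] Fcab [ 6.3  0.5 -7.6] w 0.0102 g 30.0
15 T9.6 off1.6 th15.1 14.33 [0.5453 0.0914 0.1042] Fcab [ 5.4  1.  -7.8] w 0.0103 g 30.0
20 T9.2 off1.6 th19.8 14.78 [0.5503 0.0919 0.1112] Fcab [ 4.6  3.  -7.4] w 0.0101 g 30.0
25 T8.5 off1.8 th24.9 15.23 [0.5562 0.0924 0.1182] Fcab [-0.9  3.9 -3.7] w 0.0103 g 30.0
30 T2.3 off2.8 th30.3 15.68 [0.5632 0.093  0.1252] Fcab [ 0.5  6.9 -5.8] w 0.0105 g 30.0
35 T5.1 off3.3 th35.3 16.14 [0.57   0.0936 0.1309] Fcab [ 0.8  5.1 -7.1] w 0.0103 g 30.0
40 T6.6 off3.8 th40.2 16.6 [0.5774 0.0943 0.1361] Fcab [-0.3  5.9 -6.3] w 0.0105 g 30.0
45 T5.6 off4.3 th45.0 17.06 [0.5851 0.0949 0.1406] Fcab [-1.5  6.9 -6. ] w 0.0103 g 30.0
50 T5.2 off4.9 th50.0 17.52 [0.5934 0.0957 0.1446] Fcab [-0.6  6.8 -6. ] w 0.0103 g 30.0
array([0.62843939, 0.09814209, 0.044     ])
```

View pics/s3.png

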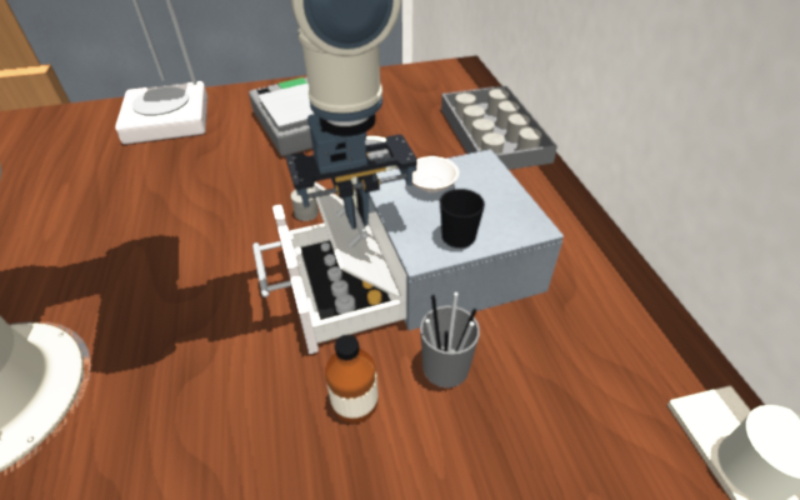

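The cover stands open with the check weights visible, and the drawer handle is at (257,247)–(265,293), as before. I'll check numerically for drawer drift and look at a close crop.

```bash
python3 - <<'E'
from h import *
st("now")
s=cv2.cvtColor(arm.snapshot("side"),cv2.COLOR_RGB2BGR);s8=cv2.resize(s,(800,500))
a=cv2.imread("pics/s2.png")
def shift(x,y,w,h):
    t=a[y:y+h,x:x+w];R=cv2.matchTemplate(s8[y-10:y+h+10,x-10:x+w+10],t,cv2.TM_CCOEFF_NORMED);_,m,_,l=cv2.minMaxLoc(R)
    i,j=l[1],l[0];q=lambda A,B,D:(A-D)/(2*(A-2*B+D))
    print(j-10+q(R[i,j-1],R[i,j],R[i,j+1]),i-10+q(R[i-1,j],R[i,j],R[i+1,j]),m)
shift(245,235,35,65);shift(290,320,40,35)
# expected handle shift for 5 mm
H=np.array([.429,.082,.092]);print("5mm =",proj("side",H+.005*ex)-proj("side",H))
# overlay of predicted cover outline at 50 deg
hg=np.array([.62844,.09814,.058])
v=s[120:270,180:380];v=cv2.resize(v,(800,600),interpolation=cv2.INTER_CUBIC)
for th,c in((45,(255,0,0)),(50,(0,255,0)),(55,(0,0,255))):
    t=np.radians(th);P=[]
    for L,y in((0,-.107),(.135,-.107),(.135,.107),(0,.107)):
        d=-np.cos(t)*ex+np.sin(t)*Z;n=np.sin(t)*ex+np.cos(t)*Z
        P.append((proj("side",hg+L*d+.006*n+y*ey)/1.25-[180,120])*4)
    cv2.polylines(v,[np.int32(P)],True,c,1)
cv2.imwrite("pics/s4.png",v)
E
```

```text
now 17.57 [0.5934 0.0957 0.1446] Fcab [-1.3  6.4 -5.5] w 0.0102 g 30.0
0.18400921 -0.08726061 0.7746999263763428
-0.17618613 0.123263225 0.9944589734077454
5mm = [ 3.12432631 -0.72637758]
```

View pics/s4.png

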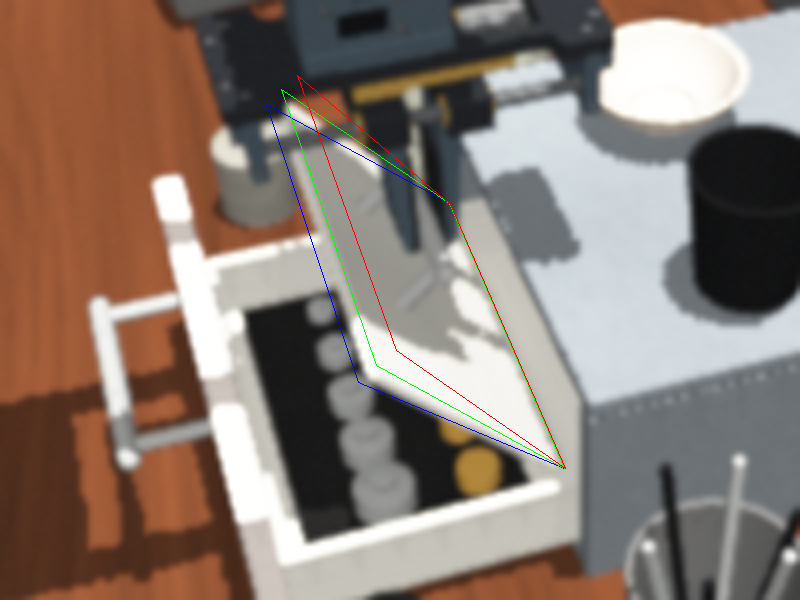

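Drawer drift is about 0.1 mm. In the crop, the cover's near corner at (370,375) lies between the 45° and 50° outlines, at about 48°, and kinematics give 49°. I'll nudge it 1.5°, check that it holds steady, and hand in.

```bash
python3 - <<'E'
from h import *
hinge=np.array([.62843939,.09814209,.044]);r=np.hypot(.095,.036)+.0049
ph=np.arctan2(36,95)+np.radians(51.5)
arm.move_l(hinge+r*(-np.cos(ph)*ex+np.sin(ph)*Z),feed=.02);st("nudge")
arm.sleep(1);st("hold")
s8=cv2.resize(cv2.cvtColor(arm.snapshot("side"),cv2.COLOR_RGB2BGR),(800,500));a=cv2.imread("pics/s2.png")
R=cv2.matchTemplate(s8[310:365,280:340],a[320:355,290:330],cv2.TM_CCOEFF_NORMED);_,m,_,l=cv2.minMaxLoc(R);print(l,m)
v=np.array(arm.current_ee_pos())-hinge;th=np.degrees(np.arccos(-v@ex/np.hypot(.095,.036))-np.arctan2(36,95));print("theta",th)
F=np.array(arm.current_force())
if l==(10,10) and m>.97 and 46.5<th<53.5 and F@ex>-3.5 and arm.current_grasp_force()>20: print(arm.sign_off())
E
```

```text
nudge 17.91 [0.596  0.0959 0.1456] Fcab [-3.2  7.3 -4.3] w 0.0103 g 30.0
hold 18.91 [0.5959 0.0959 0.1455] Fcab [-2.1  6.9 -4. ] w 0.0105 g 30.0
(10, 10) 0.9943805932998657
theta 50.513778341647274
the job is handed in; nothing more can be done
None
```

I've handed the job in: the drawer is out to its stop, and the gripper is holding the cover steady at about 50° (50.5° from the arm's position; the camera suggested a degree or so less). Nothing else looked disturbed in the last picture I viewed.

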